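Register a card pouch on the stamping press's sliding table and run it in under the head

ROBOT

A 6-joint arm with a two-finger parallel gripper is mounted at the origin on a cart in front of the work surface, level with it; the furniture and walls round the work are solid. World frame = base frame: x ahead of the robot, y to its left, z up, the work surface at z = 0. Lengths are in m, angles in rad, forces in N, time in s.
With the tool pointing down it reaches from about 0.3 to 0.775 m from the base axis. Payload 14.6 kg.
Tool frame: the origin (TCP) lies at the very end of the fingers, on their centre line; the grasp point (between the pads) lies 19 mm behind it; z points along the fingers, y is the line along which they close (so a half turn about z gives the same grasp; the last joint's range is limited). The gripper opens to 94 mm and grips with 3 to 60 N. Pads are 16 mm wide; open, the fingers measure 119 mm over their backs; the gripper's body (75 mm by 177 mm) begins 78 mm behind the grasp point.
Start: joints at [1.246, 0.3, 1.521, -0, 1.321, -0.067], TCP at [0.14, 0.532, 0.205] pointing down, gripper open.
Joint ranges: [-3.03, 3.03], [-0.79, 2.21], [0.23, 2.52], [-1.04, 4.18], [0, 3.07], [-2.55, 2.55]. Speed limits (rad/s): [2.22, 2.22, 2.57, 3.14, 3.14, 3.14].

INTERFACE

Orientations are given as [roll, pitch, yaw] about the fixed x, y, z axes, in that order (R = Rz(yaw) Ry(pitch) Rx(roll)).
In Python, from station import telemetry, cams, hand_in, nets gives the robot as it stands.
- The arm moves only by the tool move_arm, never from a script. Its argument "increments" is a list of rows, each a list of 4 numbers: the shift along the tool's x, y, z in m, then the turn about the tool's z in rad. In form: [[tx, ty, tz, roll], ...]. A call has 1 to 20 rows; each row shifts and turns the commanded pose from where the row before left it, along the tool's axes as they then stand; what a row does not reach is not made up. A row lasts 1/8 s, in which the tool goes at most 62.5 mm and 10.7 degrees, less where a joint would pass 70% of its speed; a pose out of reach is approached as far as the arm can. A call is refused whole if a number of a shift passes 0.0625 or a number of a turn 0.188, either way. A call with a gripper value outside its range is refused whole. "grip" is the opening, from 0 (shut) to 1 (fully open), set as the call begins (left out, the last holds). The fingers move at their own pace and stop on an object; "force" is the grip in N (left out, the last holds). Time passes only in rows, so rows that do not move let the fingers close. It gives the time, the measured TCP pose, the force, the opening and the grip force at its end, in the units of the state.
- telemetry.get_obs(): the state, without advancing time (a new reading comes with each control period).
- cams.camera(name): name is "scene" or "top"; returns the picture (420x560x3 uint8, blue, green, red); there is no depth.
- cams.camera_model(name): a dict with "intrinsics" (3x3 intrinsics, pixels), "k1" (the pictures are not rectified: a ray, as slopes to the right and down, at radius r is drawn at 1 + k1 r^2 times it, then the intrinsics apply), "xyz" and "attitude" of the camera in the world. Camera axes: x right, y up, looking along -z (the intrinsics and any distortion apply to the point x, -y, -z); pixel columns grow to the right and rows downward; lengths in m; the calibration is good to about 2 mm. A picture is of the moment at which its call begins. camera_model takes no time and is no camera call.
- hand_in(): hands the job in; it is judged then, once.
Trained networks look in the newest picture that a camera, given by its name, has taken for a name from the list of things; names that differ only in an ending like _2 or _b are one class to them, and where a whole thing is asked for, a point or a joint stands for the part that bears it (a point fixed in the world has none). Each returns a list of dicts, best first, with "conf" (0 to 1); they miss things now and then, are a little off and sometimes report something else, mostly with a low value. They report only what shows in the picture. A call takes as long as a camera call.
- nets.search_frame(camera, query): "extent" ([left, top, right, bottom] in pixels, round what is visible of it).
- nets.mark_of(camera, query): "centre" ([column, row] in pixels: a listed point, or the origin of a listed thing).
The state is a dict: "time_s": time; "qpos": joint angles; "joint_vel": joint speeds; "tau": joint torques, N m; "ee_pos": TCP position; "eef_rot": TCP orientation; "force": force on the tool from outside, world axes, zero at the start; "moment": the same for the moment, N m; "grip_width": finger opening in m; "grip_force": force on a finger pad.
Only numpy, scipy, OpenCV 4.12 (cv2) and the standard library are available. Lean on these libraries where they do the work, as an engineer would, in place of code of your own. Each camera call takes 0.05 s, during which the arm holds its last target. There are 200 camera calls.

TASK

The orange card pouch lying on the sliding table of the green hand press is to be stamped. With the fingertips, nudge the pouch across the table until it lies square in the corner, snug against both the dark rear fence and the dark side stop; then take the fingers off it and push the table, which has a wooden bar along its front, all the way in under the press head until it stops, with the pouch still snug in its corner. Only push: never lift or tip the pouch, keep off it while the table runs in, and leave the other things on the bench where they are.

Things in the scene. Friction and masses are not known exactly. Their poses are not given: they have to be found in the camera images.
- pouch: the orange card pouch, a stiff block lying flat on the sliding table: 79 (its x) x 108 (its y) x 13 mm, with a small snap rising to 18 mm; 70 to 140 g, friction on the table about 0.6. Origin: centre of its underside. At the start it stands clear of both stops, long side towards the rear fence, turned up to 0.3 rad from square (x axis near the x of the point register).
- slide_table (a joint): travel of the sliding table in m along the x axis of the point register: 0 = right out towards the robot (starts within 0.025 of this), 0.115 = fully in under the head, against its end stop. It stays where it is left and takes a push of about 4 N, 1 N more at 0.1 m/s. Pushing the pouch against the rear fence harder than that moves the table too.
- register (a point): corner of the stops, moves with the table: on its top face (72 mm above the bench); x points along the slide, away from the robot, y left across it, z up. Rear fence: face at x = 0, y from -10 to 114 mm. Side stop: face at y = 0, x from -84 to -20 mm. Both 6 mm thick, 10 mm high. The pouch belongs at x < 0, y > 0; snug in the corner its origin is at (-39, 54, 0) mm. Table plate: x -145 to 6, y -46 to 154 mm.
- front_bar (a point): middle of the near face of the sliding table's wooden front bar, 61 mm above the bench, moves with the table: push here towards +x of the point register. The bar is 150 mm long (y), 16 mm thick and 22 mm high, its top flush with the table's top face; below it is only the bench, or the board (top 12 mm). The press head overhangs the slide from 230 mm beyond the bar's near face with the table at 0 on (115 mm with it fully in), 147 mm above the bench.
- snap_pot: round flat white plastic pot of snap fasteners, 69 dia x 31, standing on the bench right of the sliding table; bystander. Origin: centre of its underside
- beeswax: yellow round cake of beeswax, 48 dia x 16, lying on the bench right of the sliding table; bystander. Origin: centre of its underside
- poly_mallet: mallet with a white head and a wooden handle, 90 x 242 x 52, lying on the bench left of the sliding table; bystander. Origin: middle of its length, at the underside; the handle runs along its y axis, the head is at y = -95 mm
- tape_measure: teal green tape measure, 64 x 80 x 25, lying on the bench left of the sliding table's front; bystander. Origin: centre of its underside

How it is judged:
On the way:
1. the pouch lies square and snug against the rear fence and the side stop while the sliding table is still out (in by less than 60 mm) (x of pouch in the frame of register between -0.0415 and -0.036 m and y of pouch in the frame of register between 0.051 and 0.0565 m and angle between the x axis of pouch and the x axis of register, either way round below 0.045 rad and z of pouch in the frame of register below 0.004 m and angle between pouch's own z axis and vertical below 0.08 rad and value of joint slide_table below 0.06 m), for 0.2 s.
At the end, for the whole second after the job is handed in: The sliding table is fully in (within 3 mm of its end stop) and at rest, and the pouch lies flat on it, within 2.5 mm of both the rear fence and the side stop and square to them within 0.045 rad (value of joint slide_table above 0.112 m and x of pouch in the frame of register between -0.0415 and -0.036 m and y of pouch in the frame of register between 0.051 and 0.0565 m and angle between the x axis of pouch and the x axis of register, either way round below 0.045 rad and z of pouch in the frame of register below 0.004 m and angle between pouch's own z axis and vertical below 0.08 rad and linear speed of pouch below 0.01 m/s); the robot touches nothing.
It fails at once if the pouch is lifted more than 6 mm off the table, or tipped (z of pouch in the frame of register above 0.006 m or z of pouch in the frame of register below -0.006 m or angle between pouch's own z axis and vertical above 0.2 rad).
It fails at once if the robot presses on the pouch (over 1 N) while the table is more than 70 mm in (value of joint slide_table above 0.07 m and contact force between any of the fingers, the arm and pouch above 1 N).
It fails at once if a bystander is moved by more than 15 mm (distance of any of snap_pot, beeswax, poly_mallet, tape_measure from where it was at the start of the episode above 0.015 m).
It also fails if it takes over 48 s, if anything falls off the work surface, if the arm or the gripper's body presses on something with over 40 N, if the wrist force passes 120 N, or if a joint passes its speed limit or range.

## Working session

There is one attempt and no reset: what is moved stays moved. The work goes in short steps, Python scripts to look and compute and a tool call to move; the robot and the scene stay as the last step left them, time stands still between calls to the robot, and variables do not carry over. Pictures are saved under pics/ and viewed, at most 10 in all, crops included, and the job is handed in when it is done.

Besides the shell and the picture viewer there is one more tool, called after "Emit:" as name(argument=value, ...), one argument or row to a line, values as JSON. move_arm: Moves the arm, as the interface text tells. Its arguments: {"type":"object","properties":{"increments":{"type":"array"},"grip":{"type":"number"},"force":{"type":"number"}},"required":["increments"]}

```bash
mkdir -p pics; ls
cat > h.py <<'E'
import numpy as np, cv2
from station import telemetry, cams, hand_in, nets
from scipy.spatial.transform import Rotation as R
def cm(name):
    m=cams.camera_model(name); K=np.array(m["intrinsics"]); a=np.array(m["attitude"])
    Rm=a if a.shape==(3,3) else R.from_euler('xyz',a).as_matrix()
    return K,m["k1"],np.array(m["xyz"]),Rm
def ray(name,px):
    K,k1,p,Rm=cm(name)
    u=cv2.undistortPoints(np.array([[px]],float),K,np.array([k1,0,0,0.]))[0,0]
    return p,Rm@np.array([u[0],-u[1],-1])
def at(name,px,z):
    p,d=ray(name,px); return p+d*(z-p[2])/d[2]
def proj(name,P):
    K,k1,p,Rm=cm(name); c=(np.atleast_2d(P)-p)@Rm; c=c*[1,-1,-1]
    return cv2.projectPoints(c,np.zeros(3),np.zeros(3),K,np.array([k1,0,0,0.]))[0][:,0]
E
python3 - <<'E'
from h import *
for c in("scene","top"):
    print(cams.camera_model(c)); cv2.imwrite(f"pics/{c}0.png",cams.camera(c))
    for q in("pouch","register","front_bar","snap_pot","beeswax","poly_mallet","tape_measure"):
        z=dict(pouch=.072,register=.072,front_bar=.061).get(q,0)
        for r in nets.mark_of(c,q)[:1]: print(c,q,r["conf"],r["centre"],at(c,r["centre"],z).round(4))
print(telemetry.get_obs())
E
```

```text
pics
{'intrinsics': array([[391.37037885,   0.        , 283.0019966 ],
       [  0.        , 391.37037885, 215.23346915],
       [  0.        ,   0.        ,   1.        ]]), 'k1': -0.03696643447700163, 'xyz': array([-0.08690711,  0.05895237,  0.51225983]), 'attitude': array([ 1.03869064,  0.00553207, -1.09281895])}
scene pouch 0.58 [300.8, 230.7] [0.5364 0.343  0.072 ]
scene register 0.98 [331.7, 215.7] [0.6228 0.3081 0.072 ]
scene front_bar 0.64 [308.8, 266.0] [0.4488 0.2851 0.061 ]
scene beeswax 0.75 [308.0, 264.1] [0.5264 0.3199 0.    ]
scene poly_mallet 0.92 [210.1, 237.3] [0.5154 0.5681 0.    ]
scene tape_measure 0.64 [225.7, 269.6] [0.4311 0.4655 0.    ]
{'intrinsics': array([[420.93137842,   0.        , 279.50686492],
       [  0.        , 420.93137842, 218.63147015],
       [  0.        ,   0.        ,   1.        ]]), 'k1': -0.12352863248436582, 'xyz': array([0.38517379, 0.3860642 , 1.03613937]), 'attitude': array([ 0.17457348,  0.01194452, -1.57331396])}
top pouch 0.92 [299.4, 227.0] [0.5354 0.3511 0.072 ]
top register 0.59 [322.3, 190.9] [0.6211 0.2962 0.072 ]
top front_b
[... 265 characters left out ...]
7  0.    ]
{'time_s': 0.8, 'qpos': array([ 1.24641852e+00,  2.99891314e-01,  1.52100179e+00,  5.57512413e-06,
        1.32071130e+00, -6.66173232e-02]), 'joint_vel': array([ 9.74717549e-04, -9.33522776e-04, -5.68114894e-04, -4.12415109e-05,
        1.77568954e-03,  9.59228172e-04]), 'tau': array([ 3.07738028e-04, -5.31623340e+01, -3.52912974e+01,  7.08888634e-02,
        2.11486069e-02, -9.86965176e-06]), 'ee_pos': array([0.14020998, 0.53181432, 0.20544959]), 'eef_rot': array([-3.14158129e+00, -6.17175730e-06,  2.88383079e+00]), 'force': array([0.35604559, 0.13561126, 0.45881545]), 'moment': array([-0.04145652, -0.0188746 ,  0.00218019]), 'grip_force': 0.0, 'grip_width': 0.09409775133323575}
```

Run:
```python
import cv2
a=cv2.imread("pics/top0.png")[120:320,180:420]; cv2.imwrite("pics/topc.png",cv2.resize(a,(720,600),interpolation=cv2.INTER_CUBIC))
```

```text
(no output)
```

View pics/topc.png

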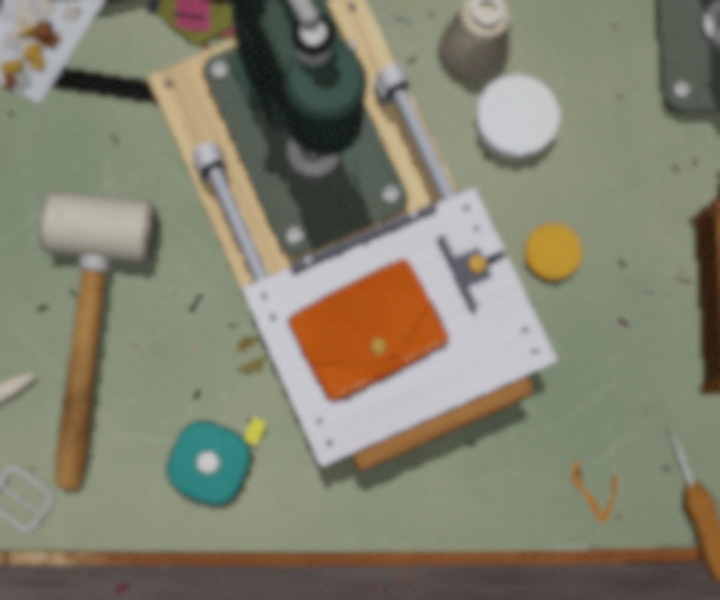

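View pics/scene0.png

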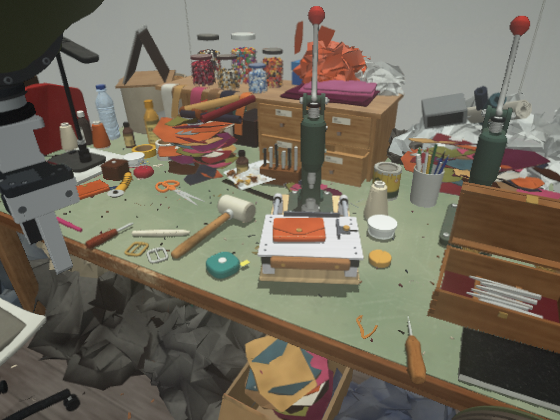

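The top crop shows the table turned about 25° left. Plate corners in the crop are near (245,285), (478,190), (555,360) and (322,466); the pouch is centred near (370,330), the rear fence lies along (295,268)-(435,210) and the side stop along (442,240)-(475,308). The scene view agrees, with the tape measure at (223,265), left of the table's front. Next I'll fit the poses.

```bash
cat >> h.py <<'E'
from scipy.optimize import minimize
def T(x,y,a): return np.array([x,y]),np.array([[np.cos(a),-np.sin(a)],[np.sin(a),np.cos(a)]])
def mask(img,kind):
    h=cv2.cvtColor(img,cv2.COLOR_BGR2HSV)
    if kind=="orange": m=cv2.inRange(h,(4,170,120),(16,255,255))
    else: m=cv2.inRange(h,(0,0,150),(179,50,255))
    n,l,s,_=cv2.connectedComponentsWithStats(m)
    return l,s
def hullmask(cam,P):
    S=8; m=np.zeros((420*2,560*2),np.uint8)
    q=cv2.convexHull(proj(cam,P).astype(np.float32))
    cv2.fillPoly(m,[np.round((q*2+.5)*16).astype(np.int32)],255,shift=4)
    return cv2.resize(m,(560,420),interpolation=cv2.INTER_AREA)/255.
def box(x,y,a,xs,ys,zs):
    t,r=T(x,y,a); return np.array([[*(t+r@[u,v]),w] for u in xs for v in ys for w in zs])
def fitbox(cam,target,x0,xs,ys,zs):
    f=lambda p: np.sum((hullmask(cam,box(*p,xs,ys,zs))-target)**2)
    s=np.array([[0,0,0],[.01,0,0],[0,.01,0],[0,0,.1]])+x0
    r=minimize(f,x0,method="Nelder-Mead",options=dict(initial_simplex=s,xatol=1e-4,fatol=.1))
    return r.x,r.fun
def pouchfit(img,cam="top",x0=(.535,.35,.4)):
    l,s=mask(img,"orange"); c=proj(cam,[[x0[0],x0[1],.08]])[0].astype(int)
    i=l[c[1]-4:c[1]+12,c[0]-12:c[0]+12]; i=np.bincount(i[i>0]).argmax()
    t=(l==i).astype(np.uint8); h=cv2.convexHull(cv2.findNonZero(t)); t=cv2.fillPoly(t*0,[h],1)
    return fitbox(cam,t.astype(float),np.array(x0),[-.0395,.0395],[-.054,.054],[.072,.085])
def platefit(img,cam="top",x0=(.62,.298,.4)):
    l,s=mask(img,"white"); g=[[x0[0]+np.cos(x0[2])*u-np.sin(x0[2])*v,x0[1]+np.sin(x0[2])*u+np.cos(x0[2])*v,.072] for u in (-.135,-.125) for v in np.linspace(-.03,.14,15)]
    q=proj(cam,g).astype(int); i=np.bincount([l[b,a] for a,b in q if l[b,a]>0]).argmax()
    t=(l==i).astype(np.uint8); h=cv2.convexHull(cv2.findNonZero(t)); t=cv2.fillPoly(t*0,[h],1)
    return fitbox(cam,t.astype(float),np.array(x0),[-.145,.006],[-.046,.154],[.072,.066])
def rel(reg,p):
    t,r=T(*reg); return (r.T@(np.array(p[:2])-t)).round(4),round(p[2]-reg[2],4)
E
python3 - <<'E'
from h import *
img=cv2.imread("pics/top0.png")
p,f=pouchfit(img); print(p,f)
r,f2=platefit(img); print(r,f2); print(rel(r,p))
o=cv2.resize(img[120:320,180:420],None,fx=3,fy=3,interpolation=cv2.INTER_CUBIC)
def d(P,c):
    cv2.polylines(o,[np.round(((cv2.convexHull(proj("top",P).astype(np.float32))-[180,120]+.5)*3)).astype(int)],True,c,1)
d(box(*p,[-.0395,.0395],[-.054,.054],[.085]),(255,0,0))
d(box(*r,[-.145,.006],[-.046,.154],[.072]),(0,0,255)); d(box(*r,[0,.006],[-.01,.114],[.082]),(0,255,0)); d(box(*r,[-.084,-.02],[-.006,0],[.082]),(0,255,0))
cv2.imwrite("pics/fit.png",o)
E
```

```text
[0.52648148 0.34790123 0.41975309] 282.48821222606693
[0.61863518 0.29501779 0.39045179] 5418.014871203383
(array([-0.0651,  0.084 ]), np.float64(0.0293))
```

View pics/fit.png

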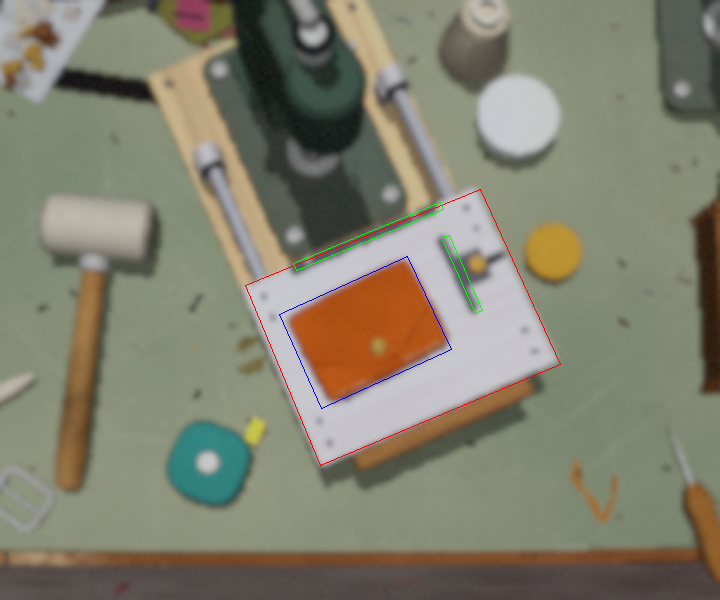

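The plate fit agrees with the fence and side stop. The pouch outline in the image is smaller than the model box, so I'll re-measure it from its contour.

```bash
cat >> h.py <<'E'
def pouchrect(img,cam="top",z=.083):
    h=cv2.cvtColor(img,cv2.COLOR_BGR2HSV); m=cv2.inRange(h,(3,140,80),(20,255,255))
    n,l,s,_=cv2.connectedComponentsWithStats(m)
    c=proj(cam,[[.55,.34,.08]])[0].astype(int)
    if cam=="top": w=l[c[1]-40:c[1]+40,c[0]-40:c[0]+40]
    else: w=l[c[1]-30:c[1]+30,c[0]-40:c[0]+40]
    i=np.bincount(w[w>0]).argmax(); cn=cv2.findContours((l==i).astype(np.uint8),0,1)[0][0][:,0]
    P=np.array([at(cam,q,z)[:2] for q in cn]); return cv2.minAreaRect((P*1000).astype(np.float32))
E
python3 - <<'E'
from h import *
img=cv2.imread("pics/top0.png"); r=np.array([.6186,.295,.3905])
q=pouchrect(img); print(q)
c=np.array(q[0])/1000; b=cv2.boxPoints(q)/1000
print(rel(r,[*c,0])[0]); print([rel(r,[*k,0])[0] for k in b])
for a in(-.13,-.17): print(a,T(*r)[0]+T(*r)[1]@[a,.07])
E
```

```text
((527.396240234375, 344.53466796875), (72.12226867675781, 101.20616912841797), 26.622814178466797)
[-0.0655  0.0805]
[array([-0.1052,  0.1283]), array([-0.0977,  0.0274]), array([-0.0258,  0.0327]), array([-0.0333,  0.1337])]
-0.13 [0.47174099 0.31024571]
-0.17 [0.43475224 0.29501968]
```

Emit:
move_arm(
  increments=[
    [0,0,0,-0.162],
    [0,0,0,-0.162],
    [0,0,0,-0.162],
    [0,0,0,-0.162],
    [-0.0278,-0.0402,0,0],
    [-0.0278,-0.0402,0,0],
    [-0.0278,-0.0402,0,0],
    [-0.0278,-0.0402,0,0],
    [-0.0278,-0.0402,0,0],
    [-0.0278,-0.0402,0,0],
    [-0.0278,-0.0402,0,0],
    [-0.0278,-0.0402,0,0],
    [0,0,0.05,0],
    [0,0,0.03,0],
    [0,0,0,0],
  ],
  grip=0.53,
)

```text
time_s: 2.68
ee_pos: [0.4674, 0.3184, 0.1237]
eef_rot: [-3.141, -0.004, -2.752]
force: [0.4, 0.8, 0.2]
grip_width: 0.0498
grip_force: 0.0
```

Emit:
move_arm(
  increments=[
    [0,0,0.023,0],
    [0,0,0.023,0],
    [0,0,0,0],
  ],
)

```text
time_s: 3.05
ee_pos: [0.4681, 0.3191, 0.0798]
eef_rot: [-3.141, -0.001, -2.751]
force: [-0.3, -0.0, 1.6]
grip_width: 0.0501
grip_force: 0.0
```

Run:
```python
from h import *
print(telemetry.get_obs()["ee_pos"],telemetry.get_obs()["force"])
a=cams.camera("scene")[190:300,230:390]; b=cams.camera("top")[150:260,230:390]
cv2.imwrite("pics/d1.png",cv2.resize(np.vstack([a,b]),None,fx=2.7,fy=2.7,interpolation=cv2.INTER_CUBIC))
```

```text
[0.46812654 0.31910171 0.07981857] [-0.33330313 -0.04934252  1.58926786]
```

View pics/d1.png

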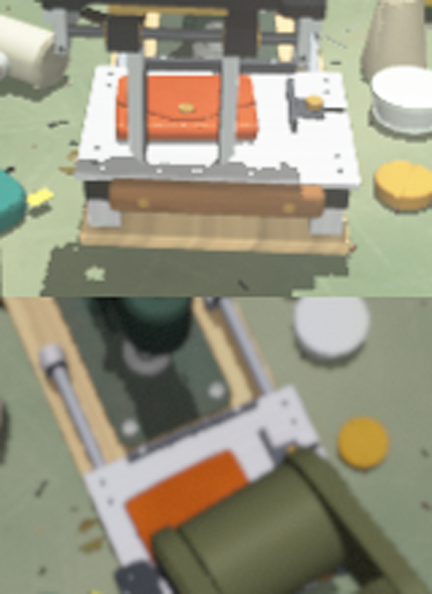

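The fingers stand on the table in front of the pouch's near edge (scene part of the crop, (135,160) and (228,160)) and are clear of it. Now I'll push towards the rear fence.

Emit:
move_arm(
  increments=[
    [0,0,0.002,0],
    [-0.006,0,0,0],
    [-0.006,0,0,0],
    [-0.006,0,0,0],
    [-0.006,0,0,0],
    [-0.006,0,0,0],
    [-0.005,0,0,0],
    [-0.004,0,0,0],
    [0,0,0,0],
  ],
)

```text
time_s: 4.28
ee_pos: [0.5045, 0.3339, 0.0774]
eef_rot: [-3.142, 0.0, -2.751]
force: [0.4, -0.4, -0.3]
grip_width: 0.0494
grip_force: 0.0
```

Emit:
move_arm(
  increments=[
    [-0.0015,0,0,0],
    [-0.0015,0,0,0],
    [0,0,0,0],
  ],
)

```text
time_s: 4.65
ee_pos: [0.5071, 0.335, 0.0775]
eef_rot: [-3.142, 0.0, -2.751]
force: [0.4, 0.9, 0.5]
grip_width: 0.05
grip_force: 0.0
```

Emit:
move_arm(
  increments=[
    [-0.0015,0,0,0],
    [-0.0015,0,0,0],
    [0,0,0,0],
  ],
)

```text
time_s: 5.03
ee_pos: [0.5099, 0.3361, 0.0775]
eef_rot: [3.142, -0.0, -2.751]
force: [-2.7, -0.7, 2.0]
grip_width: 0.0497
grip_force: 1.6
```

Emit:
move_arm(
  increments=[
    [-0.001,0,0,0],
    [-0.001,0,0,0],
    [0,0,0,0],
  ],
)

```text
time_s: 5.4
ee_pos: [0.5118, 0.3369, 0.0775]
eef_rot: [3.142, 0.0, -2.751]
force: [-1.5, -1.5, 2.3]
grip_width: 0.0495
grip_force: 1.5
```

Emit:
move_arm(
  increments=[
    [0.006,0,0,0],
    [0.01,0,0,0],
    [0,0,-0.04,0],
    [0,0.041,0,0],
    [0,0.041,0,0],
    [-0.028,0,0,0],
    [-0.029,0,0,0],
    [0,0,0,0],
  ],
  grip=0,
)

```text
time_s: 6.4
ee_pos: [0.519, 0.4283, 0.1169]
eef_rot: [-3.142, 0.0, -2.752]
force: [-0.4, 0.2, 0.8]
grip_width: 0.0004
grip_force: 0.0
```

Run:
```python
from h import *
o=telemetry.get_obs();print(o["ee_pos"],o["grip_width"], rel([.6186,.295,.3905],[*o["ee_pos"][:2],0]))
a=cams.camera("scene")[190:300,230:390]; b=cams.camera("top")[150:260,230:390]
cv2.imwrite("pics/d2.png",cv2.resize(np.vstack([a,b]),None,fx=2.7,fy=2.7,interpolation=cv2.INTER_CUBIC))
```

```text
[0.51897367 0.42826976 0.11692168] 0.0004440491512375449 (array([-0.0414,  0.1612]), -0.3905)
```

View pics/d2.png

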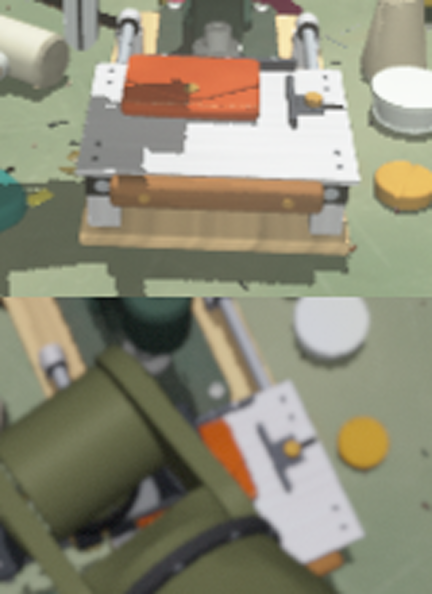

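The pouch is now flat against the rear fence, square, about 25 mm clear of the side stop. Now I'll lower the closed fingers and push sideways.

Emit:
move_arm(
  increments=[
    [0,0,0.02,0],
    [0,0,0.0195,0],
    [0,0,0,0],
    [0,-0.006,0,0],
    [0,-0.006,0,0],
    [0,-0.006,0,0],
    [0,-0.006,0,0],
    [0,-0.006,0,0],
    [0,-0.004,0,0],
    [0,0,0,0],
  ],
)

```text
time_s: 7.75
ee_pos: [0.5316, 0.3966, 0.0781]
eef_rot: [-3.141, 0.0, -2.752]
force: [0.6, -0.0, -0.0]
grip_width: 0.0006
grip_force: 0.2
```

Emit:
move_arm(
  increments=[
    [0,-0.0015,0,0],
    [0,-0.0015,0,0],
    [0,0,0,0],
  ],
)

```text
time_s: 8.12
ee_pos: [0.5325, 0.394, 0.078]
eef_rot: [-3.142, -0.0, -2.751]
force: [-0.6, 0.6, 1.4]
grip_width: 0.0007
grip_force: 0.9
```

Emit:
move_arm(
  increments=[
    [0,-0.0015,0,0],
    [0,-0.0015,0,0],
    [0,0,0,0],
  ],
)

```text
time_s: 8.5
ee_pos: [0.5337, 0.3912, 0.0779]
eef_rot: [-3.141, -0.0, -2.752]
force: [-0.6, 0.5, 1.9]
grip_width: 0.0004
grip_force: 0.8
```

Emit:
move_arm(
  increments=[
    [0,-0.001,0,0],
    [0,0,0,0],
  ],
)

```text
time_s: 8.75
ee_pos: [0.534, 0.3903, 0.0779]
eef_rot: [-3.142, -0.0, -2.751]
force: [-1.0, 1.0, 2.0]
grip_width: 0.0001
grip_force: 1.0
```

Emit:
move_arm(
  increments=[
    [0,-0.001,0,0],
    [0,0,0,0],
  ],
)

```text
time_s: 9.0
ee_pos: [0.5343, 0.3899, 0.078]
eef_rot: [3.141, 0.0, -2.751]
force: [-1.2, 4.0, 1.4]
grip_width: 0.0002
grip_force: 2.1
```

Emit:
move_arm(
  increments=[
    [0,-0.0007,0,0],
    [0,0,0,0],
  ],
)

```text
time_s: 9.25
ee_pos: [0.5344, 0.3897, 0.0781]
eef_rot: [3.14, 0.001, -2.751]
force: [-3.0, 6.9, 2.1]
grip_width: 0.0001
grip_force: 3.2
```

Emit:
move_arm(
  increments=[
    [0,0.004,0,0],
    [0,0.012,0,0],
    [0,0,-0.04,0],
    [0.04,-0.03,0,0],
    [0.045,-0.04,0,0],
    [0,0,0,0],
  ],
  grip=0.53,
)

```text
time_s: 10.0
ee_pos: [0.4747, 0.3039, 0.1175]
eef_rot: [-3.141, -0.003, -2.753]
force: [-0.1, 0.9, 0.5]
grip_width: 0.0497
grip_force: 0.0
```

Run:
```python
from h import *
o=telemetry.get_obs();print(o["ee_pos"],o["grip_width"], rel([.6186,.295,.3905],[*o["ee_pos"][:2],0]))
A=cams.camera("scene");a=A[190:300,230:390]; b=cams.camera("top")[150:260,230:390]
cv2.imwrite("pics/s3.png",A)
cv2.imwrite("pics/d3.png",cv2.resize(np.vstack([a,b]),None,fx=2.7,fy=2.7,interpolation=cv2.INTER_CUBIC))
```

```text
[0.47468672 0.30389799 0.11747644] 0.04966312343733216 (array([-0.1297,  0.063 ]), -0.3905)
```

View pics/d3.png

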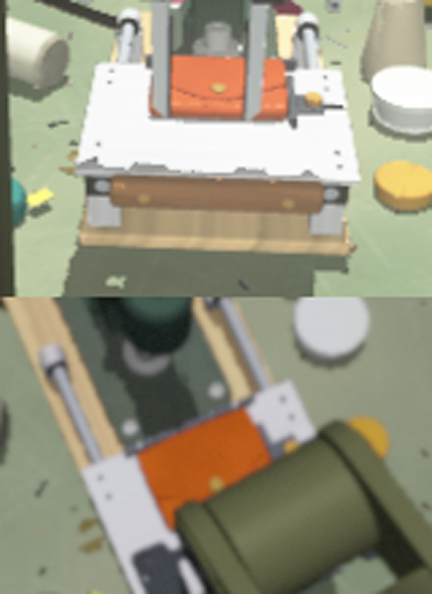

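The pouch sits in the corner, against the side stop at crop (292,100). I'll give it a light second push towards the rear fence.

Emit:
move_arm(
  increments=[
    [0,-0.006,0.02,0],
    [0,0,0.02,0],
    [0,0,0,0],
    [-0.01,0,0,0],
    [-0.01,0,0,0],
    [-0.01,0,0,0],
    [-0.01,0,0,0],
    [-0.004,0,0,0],
    [0,0,0,0],
  ],
)

```text
time_s: 11.22
ee_pos: [0.5196, 0.3177, 0.0778]
eef_rot: [-3.142, -0.0, -2.751]
force: [0.6, -0.0, -0.7]
grip_width: 0.0497
grip_force: 0.0
```

Emit:
move_arm(
  increments=[
    [-0.0015,0,0,0],
    [-0.001,0,0,0],
    [0,0,0,0],
  ],
)

```text
time_s: 11.6
ee_pos: [0.5216, 0.3186, 0.0778]
eef_rot: [-3.142, -0.001, -2.751]
force: [-3.7, -1.0, -0.2]
grip_width: 0.0498
grip_force: 2.0
```

Emit:
move_arm(
  increments=[
    [-0.001,0,0,0],
    [0,0,0,0],
    [0.005,0,0,0],
    [0.015,0,0,0],
    [0.005,0,-0.03,0],
    [0.045,0,0,0],
    [0.045,0,0,0],
    [0,0,0.025,0],
    [0,0,0.026,0],
    [0,0,0,0],
  ],
)

```text
time_s: 12.85
ee_pos: [0.4159, 0.2749, 0.0561]
eef_rot: [-3.141, -0.002, -2.752]
force: [0.4, -0.2, 0.5]
grip_width: 0.0497
grip_force: 0.0
```

Run:
```python
from h import *
o=telemetry.get_obs();print(o["ee_pos"],o["force"], rel([.6186,.295,.3905],[*o["ee_pos"][:2],0]))
A=cams.camera("scene");a=A[190:300,230:390]; B=cams.camera("top");b=B[150:260,230:390]
for c,I in(("scene",A),("top",B)):
  q=pouchrect(I,c); print(c,q,rel([.6186,.295,.3905],[q[0][0]/1e3,q[0][1]/1e3,0])[0])
cv2.imwrite("pics/d4.png",cv2.resize(np.vstack([a,b]),None,fx=2.7,fy=2.7,interpolation=cv2.INTER_CUBIC))
```

```text
[0.41585406 0.27490439 0.05605073] [ 0.41424982 -0.20030123  0.47090648] (array([-0.1951,  0.0586]), -0.3905)
scene ((531.63671875, 324.676025390625), (11.335428237915039, 61.15498352050781), 26.874011993408203) [-0.0691  0.0605]
top ((569.0054931640625, 335.333740234375), (77.04825592041016, 102.97550201416016), 24.994468688964844) [-0.0305  0.0562]
```

View pics/d4.png

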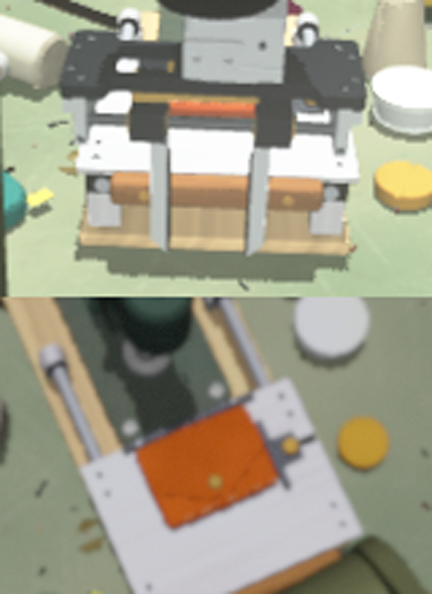

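The fingers stand in front of the bar and the pouch looks seated in the corner. Before running the table in, I'll check squareness against the plate in this same view.

Run:
```python
from h import *
B=cams.camera("top"); cv2.imwrite("pics/top4.png",B)
g=cv2.cvtColor(B,cv2.COLOR_BGR2HSV).astype(float)
S=g[...,1]; V=g[...,2]
# subpixel edges sampled along register-frame lines
def edge(reg,p0,d,n,L,span,ch,z):
    t,r=T(*reg); pts=[]
    for s in np.linspace(*span,25):
        w=np.linspace(-L,L,81); P=np.array([[*(t+r@(np.array(p0)+np.array(d)*s+np.array(n)*k)),z] for k in w])
        q=proj("top",P).astype(np.float32); v=cv2.remap(ch,q[:,0],q[:,1],cv2.INTER_LINEAR)[:,0]
        gr=np.abs(np.gradient(cv2.GaussianBlur(v[:,None],(1,9),0)[:,0])); i=gr.argmax(); pts.append([s,w[i]])
    pts=np.array(pts); f=np.polyfit(pts[:,0],pts[:,1],1); k=np.abs(np.polyval(f,pts[:,0])-pts[:,1])<.002
    f=np.polyfit(pts[k,0],pts[k,1],1); return f.round(4),k.sum()
for name,img in(("top0",cv2.imread("pics/top0.png")),("now",B)):
    h=cv2.cvtColor(img,cv2.COLOR_BGR2HSV).astype(np.float32); S=h[...,1].copy(); V=h[...,2].copy()
    reg=(.6186,.295,.3905) if name=="top0" else (.6186+.007*.925,.295+.007*.381,.3905)
    print(name,"plate left",edge(reg,(0,.154),(1,0),(0,1),.012,(-.12,-.01),S,.072))
    print(" plate right",edge(reg,(0,-.046),(1,0),(0,1),.012,(-.12,-.01),S,.072))
    if name=="now":
        print(" pouch near",edge(reg,(-.079,0),(0,1),(1,0),.012,(.02,.09),S,.078))
        print(" pouch left",edge(reg,(0,.108),(1,0),(0,1),.012,(-.065,-.015),S,.078))
        print(" pouch far",edge(reg,(-.0,0),(0,1),(1,0),.012,(.02,.09),S,.085))
        print(" pouch right",edge(reg,(0,0),(1,0),(0,1),.012,(-.065,-.015),S,.085))
```

```text
top0 plate left (array([0.0239, 0.0057]), np.int64(24))
 plate right (array([0.0224, 0.0013]), np.int64(4))
now plate left (array([0.0207, 0.0056]), np.int64(24))
 plate right (array([-0.0235,  0.0005]), np.int64(1))
 pouch near (array([-0.0205,  0.0042]), np.int64(25))
 pouch left (array([0.0341, 0.0011]), np.int64(25))
 pouch far (array([-0.011 ,  0.0012]), np.int64(25))
 pouch right (array([0.0325, 0.005 ]), np.int64(25))<stdin>:13: RankWarning: Polyfit may be poorly conditioned
```

Both plate and pouch read about 0.02 rad further round than my first fit, so the pouch is square to the table. I'll turn the tool by that amount and push the bar.

Emit:
move_arm(
  increments=[
    [0,0,0,-0.021],
    [-0.01,0,0,0],
    [-0.01,0,0,0],
    [-0.005,0,0,0],
    [-0.005,0,0,0],
    [-0.005,0,0,0],
    [-0.005,0,0,0],
    [-0.005,0,0,0],
    [-0.006,0,0,0],
    [-0.006,0,0,0],
    [-0.006,0,0,0],
    [-0.006,0,0,0],
    [-0.006,0,0,0],
    [-0.006,0,0,0],
    [-0.006,0,0,0],
  ],
)

```text
time_s: 14.88
ee_pos: [0.4965, 0.3102, 0.0569]
eef_rot: [3.142, -0.0, -2.73]
force: [-4.5, -1.1, -0.3]
grip_width: 0.0501
grip_force: 2.3
```

Emit:
move_arm(
  increments=[
    [-0.005,0,0,0],
    [-0.005,0,0,0],
    [-0.005,0,0,0],
    [-0.005,0,0,0],
    [-0.004,0,0,0],
    [-0.003,0,0,0],
    [0,0,0,0],
  ],
)

```text
time_s: 15.75
ee_pos: [0.5215, 0.321, 0.0571]
eef_rot: [-3.141, 0.001, -2.73]
force: [-0.9, -0.2, -1.1]
grip_width: 0.0498
grip_force: 0.7
```

Emit:
move_arm(
  increments=[
    [-0.003,0,0,0],
    [-0.003,0,0,0],
    [0,0,0,0],
  ],
)

```text
time_s: 16.12
ee_pos: [0.527, 0.3234, 0.0572]
eef_rot: [3.142, 0.001, -2.731]
force: [0.6, -0.1, -0.4]
grip_width: 0.0498
grip_force: 0.4
```

Emit:
move_arm(
  increments=[
    [-0.003,0,0,0],
    [-0.003,0,0,0],
    [0,0,0,0],
  ],
)

```text
time_s: 16.5
ee_pos: [0.5324, 0.3259, 0.0571]
eef_rot: [3.142, 0.001, -2.73]
force: [-0.7, -0.2, -0.3]
grip_width: 0.0498
grip_force: 0.1
```

Emit:
move_arm(
  increments=[
    [-0.003,0,0,0],
    [-0.003,0,0,0],
    [-0.001,0,0,0],
    [0,0,0,0],
  ],
)

```text
time_s: 17.0
ee_pos: [0.5386, 0.3286, 0.057]
eef_rot: [3.142, 0.001, -2.73]
force: [-1.1, -0.6, 1.0]
grip_width: 0.0498
grip_force: 0.6
```

Emit:
move_arm(
  increments=[
    [-0.002,0,0,0],
    [-0.002,0,0,0],
  ],
)

```text
time_s: 17.25
ee_pos: [0.542, 0.3301, 0.0569]
eef_rot: [3.142, -0.0, -2.73]
force: [-4.0, -1.7, 2.6]
grip_width: 0.0499
grip_force: 2.1
```

Emit:
move_arm(
  increments=[
    [-0.002,0,0,0],
    [-0.002,0,0,0],
  ],
)

```text
time_s: 17.5
ee_pos: [0.5441, 0.331, 0.0569]
eef_rot: [-3.141, -0.005, -2.73]
force: [-25.6, -12.7, 18.0]
grip_width: 0.0497
grip_force: 14.5
```

End stop reached: the force jumped to 29 N where expected. I'll back off and check.

Emit:
move_arm(
  increments=[
    [-0.0005,0,0,0],
    [0.003,0,0,0],
    [0.01,0,0,0],
    [0.04,0,0,0],
    [0.05,0,0,0],
    [0.03,0,-0.03,0],
    [0.0,0,-0.05,0],
    [0,0,0,0],
  ],
)

```text
time_s: 18.5
ee_pos: [0.4254, 0.2795, 0.1405]
eef_rot: [3.141, 0.007, -2.73]
force: [0.1, 0.5, -0.1]
grip_width: 0.0497
grip_force: 0.0
```

Run:
```python
from h import *
o=telemetry.get_obs();print(o["ee_pos"],o["force"])
A=cams.camera("scene");a=A[170:280,230:390]; B=cams.camera("top");b=B[130:240,230:390]
cv2.imwrite("pics/d5.png",cv2.resize(np.vstack([a,b]),None,fx=2.7,fy=2.7,interpolation=cv2.INTER_CUBIC))
```

```text
[0.42544588 0.27945461 0.14047525] [ 0.13813242  0.52119598 -0.05467423]
```

View pics/d5.png

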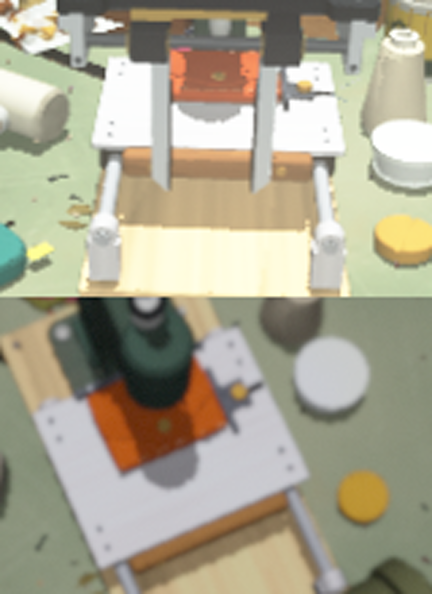

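The table is fully in under the head, the pouch is still in its corner (top view around (160,420)), and the bystanders are where they were. The arm is clear, so I'm handing in.

```bash
python3 -c "
from station import hand_in
print(hand_in())"
```

```text
the job is handed in; nothing more can be done
None
```

I nudged the pouch square into the corner, pushed the table in to its end stop with the fingers off the pouch, and handed in the job at about 18.6 s; the hand-in returned no verdict.

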